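Weigh out the bearing balls on the tool stall's spring scale

TASK

At this second-hand tool stall, take the scoop that holds the four steel bearing balls by its wooden grip and tip all four balls into the pan of the spring scale, so that their weight alone brings the pan down onto its stop. Then stand the empty scoop upright on the bare table again, clear of the scale, and let go of it.

Things in the scene. Friction and masses are not known exactly. Their poses are not given: they have to be found in the camera images.
- scoop_grip (a point): Steel hand scoop holding four loose steel balls (26 mm, 72 g each); an equal scoop filled with dark hexagon nuts is not wanted, either may be the nearer. Point: centre of its wooden grip bar, 85 mm above the table, lengthwise over the scoop: 82 mm long, 16 wide, 22 high, to be pinched across its width from above. x towards the nose, z up. Scoop 120 mm long, 68 wide, walls 44 high, 0.24 kg empty.
- scoop_nose (a point): Middle of that scoop's open front edge, where the balls roll out: 75 mm ahead (+x) of the grip point and 55 mm below it, 30 mm above the table; same axes. The scoop's floor rises towards it at 12 degrees, so the balls stay at the back until the nose is tipped down more than that; 45 degrees empties it.
- pan_centre (a point): Round aluminium pan of the spring scale, hung between two posts: a bowl 180 mm across at the rim, 110 at the flat bottom, rim 40 mm above this point. Point: middle of its inner floor, 71 mm above the table when empty, 30 mm lower on its stop. z up, x along the line of the posts, 145 mm either side; spring caps 120 mm from the centre reach 157 mm above the table.
- pan (a joint): How far the pan has sunk, in m: 0 is up (empty), 0.030 is down on its rubber stop. One ball does not move it, two or three bring it only part of the way; only all four balls together bring it onto the stop.
There are look-alikes about, which are no part of the job. What is shaped like the part that bears scoop_grip but blue, green or yellow is not meant.

How it is judged:
On the way, in this order (a step that is already met when the one before it is completed fails the run):
1. the scoop is carried up and over to the pan (grip within 170 mm of the pan's centre seen from above, and more than 130 mm above the table) (height (world z) of scoop_grip above 0.13 m and horizontal distance between scoop_grip and pan_centre below 0.17 m).
2. the poured balls have brought the pan down to within 1.5 mm of its stop, while the scoop is still held above it (grip more than 130 mm above the table) (value of joint pan above 0.0285 m and height (world z) of scoop_grip above 0.13 m), for 0.3 s.
At the end, for the whole second after the job is handed in: The pan is down within 1.5 mm of its stop under the balls, and the scoop stands on the table, upright within 10 degrees, its grip 77 to 93 mm above the table and more than 130 mm from the pan's centre seen from above (value of joint pan above 0.0285 m and height (world z) of scoop_grip between 0.077 and 0.093 m and angle between scoop_grip's own z axis and vertical below 0.175 rad and horizontal distance between scoop_grip and pan_centre above 0.13 m); the robot touches nothing.
It also fails if it takes over 51 s, if anything falls off the work surface, if the arm or the gripper's body presses on something with over 40 N, if the wrist force passes 120 N, or if a joint passes its speed limit or range.

ROBOT

A 6-joint arm with a two-finger parallel gripper is mounted at the origin on the work surface. World frame = base frame: x ahead of the robot, y to its left, z up, the work surface at z = 0. Lengths are in m, angles in rad, forces in N, time in s.
With the tool pointing down it reaches from about 0.225 to 0.725 m from the base axis. Payload 3.1 kg.
Tool frame: the origin (TCP) lies midway between the tips of the shut fingers; the grasp point (between the pads) lies 19 mm behind it; z points along the fingers, y is the direction in which the jaws open and shut (so a half turn about z gives the same grasp; the last joint's range is limited). The gripper opens to 85 mm and grips with 20 to 120 N. Pads are 22 mm wide; open, the fingers measure 114 mm over their backs; the gripper's body (76 mm by 85 mm) begins 54 mm behind the grasp point. The pads swing forward as they close: fully open they stand 13 mm farther back than shut.
Start: joints at [-0.128, 0.048, 0.099, 1.622, 0, 1.443], TCP at [0.525, -0, 0.231] pointing down, gripper open.
Joint ranges: [-2.91, 2.91], [-0.99, 1.94], [-1.21, 1.42], [-2.12, 2.29], [-1.49, 1.47], [-3.14, 3.14]. Speed limits (rad/s): [2.79, 2.79, 3.14, 3.14, 3.14, 3.14].

INTERFACE

Orientations are given as a unit quaternion [x, y, z, w].
In Python, from cell import r gives the robot as it stands.
- The arm moves only by the tool jog_arm, never from a script. Its argument "commands" is a list of rows, each an object with "offset": the shift along the world's x, y, z in mm, a list of three; "spin": the turn about the world's z in rad; "hand": the closure, from 0 (fully open) to 1 (shut). A call has 1 to 20 rows; each row shifts and turns the commanded pose from where the row before left it; what a row does not reach is not made up. A row lasts 1/10 s, in which the tool goes at most 50 mm and 8.59 degrees, less where a joint would pass 70% of its speed; a pose out of reach is approached as far as the arm can. A call with a gripper value outside its range is refused whole. The fingers move at their own pace and stop on an object; "grip_force" is the grip in N (left out, the last holds). Time passes only in rows, so rows that do not move let the fingers close. It gives the time, the measured TCP pose, the force and the opening at its end, in the units of the state.
- r.get_state(): the state, without advancing time (a new reading comes with each control period).
- r.camera(name): name is "scene" or "side" or "wrist"; returns a dict with "image" (384x512x3 uint8, red, green, blue), "range_z" (384x512 float32, m along the optical axis (not along the pixel's ray), 0 where there is no reading), "mtx" (3x3 intrinsics, pixels), "xyz" and "attitude" of the camera in the world; the wrist camera has in their place "T_tool_cam" (4x4, takes a point from camera to tool coordinates, whose origin is the TCP and whose axes are the flange's). Camera axes: x right, y up, looking along -z (the intrinsics and any distortion apply to the point x, -y, -z); pixel columns grow to the right and rows downward; lengths in m; the calibration is good to about 2 mm. A picture is of the moment at which its call begins: read the wrist's pose just before it.
- r.hand_in(): hands the job in, once; it reports no verdict.
The state is a dict: "clock": time; "joint_positions": joint angles; "joint_vel": joint speeds; "joint_torque": joint torques, N m; "tcp_pos": TCP position; "tool_rot": TCP orientation; "force": force on the tool from outside, world axes, zero at the start; "ft_torque": the same for the moment, N m; "width": finger opening in m.
Only numpy, scipy, OpenCV 4.12 (cv2) and the standard library are available. Lean on these libraries where they do the work, as an engineer would, in place of code of your own. Each camera call takes 0.05 s, during which the arm holds its last target. There are 200 camera calls.

## Working session

There is one attempt and no reset: what is moved stays moved. The work goes in short steps, Python scripts to look and compute and a tool call to move; the robot and the scene stay as the last step left them, time stands still between calls to the robot, and variables do not carry over. Pictures are saved under pics/ and viewed, about 8 in all and at most 12, crops included, and the job is handed in when it is done.

Besides the shell and the picture viewer there is one more tool, called after ">>>" by a JSON object that holds its "api" and its "payload". jog_arm: Moves the arm, as the interface text tells. Its arguments: {"type":"object","properties":{"commands":{"type":"array","items":{"type":"object","properties":{"offset":{"type":"array","items":{"type":"number"}},"spin":{"type":"number"},"hand":{"type":"number"}}}},"grip_force":{"type":"number"}},"required":["commands"]}

```bash
ls; mkdir -p pics
cat > h.py <<'E'
import numpy as np, cv2
from scipy.spatial.transform import Rotation as R
from cell import r
def cloud(c, T=None):
    K=c["mtx"]; z=c["range_z"]; v,u=np.mgrid[:z.shape[0],:z.shape[1]]
    p=np.stack([(u-K[0,2])/K[0,0]*z,-(v-K[1,2])/K[1,1]*z,-z],-1)
    if T is None:
        a=np.array(c["attitude"]); Rm=a if a.shape==(3,3) else R.from_quat(a).as_matrix()
        return p@Rm.T+np.array(c["xyz"])
    return p@T[:3,:3].T+T[:3,3]
def wcloud():
    s=r.get_state(); c=r.camera("wrist"); T=np.eye(4)
    T[:3,:3]=R.from_quat(s["tool_rot"]).as_matrix(); T[:3,3]=s["tcp_pos"]
    return c,cloud(c,T@np.array(c["T_tool_cam"]))
E
python3 - <<'E'
from h import *
print(r.get_state())
ims=[]
for n in ("scene","side"):
    c=r.camera(n); print(n,{k:c[k] for k in c if k not in("image","range_z")})
    np.savez(n,P=cloud(c),im=c["image"]); cv2.imwrite(f"pics/{n}.png",cv2.cvtColor(cv2.resize(c["image"],(800,600)),cv2.COLOR_RGB2BGR))
E
```

```text
pics
{'clock': 0.0, 'joint_positions': array([-1.27818987e-01,  4.87064108e-02,  9.75357351e-02,  1.62199994e+00,
        1.98861035e-05,  1.44301637e+00]), 'joint_vel': array([ 1.03130446e-03, -1.21215870e-03,  9.40694719e-05, -1.04715590e-03,
       -3.02032769e-04,  6.55471469e-04]), 'joint_torque': array([ 2.96208136e-04, -3.38780022e+01,  3.20016932e+01,  2.03766406e-02,
       -2.11149008e-04,  6.20949692e-06]), 'tcp_pos': array([5.24367457e-01, 6.50376775e-05, 2.30109100e-01]), 'tool_rot': array([ 0.70712009,  0.70709248, -0.00071773, -0.00094566]), 'force': array([ 0.15713114, -0.03649489, -0.12105438]), 'ft_torque': array([-0.02176162, -0.03066556,  0.01831735]), 'width': 0.08520526272738252}
scene {'mtx': array([[417.69330046,   0.        , 254.35285229],
       [  0.        , 417.69330046, 192.20619123],
       [  0.        ,   0.        ,   1.        ]]), 'xyz': array([0.87978894, 0.6734586 , 0.86656731]), 'attitude': array([0.12358598, 0.35414602, 0.88368204, 0.28002348])}
side {'mtx': array([[488.03936027,   0.        , 250.65586398],
       [  0.        , 488.03936027, 194.57655605],
       [  0.        ,   0.        ,   1.        ]]), 'xyz': array([-0.21521556,  0.7728011 ,  1.10751687]), 'attitude': array([-0.1340442 ,  0.33551564,  0.87414079, -0.32456014])}
```

View pics/scene.png

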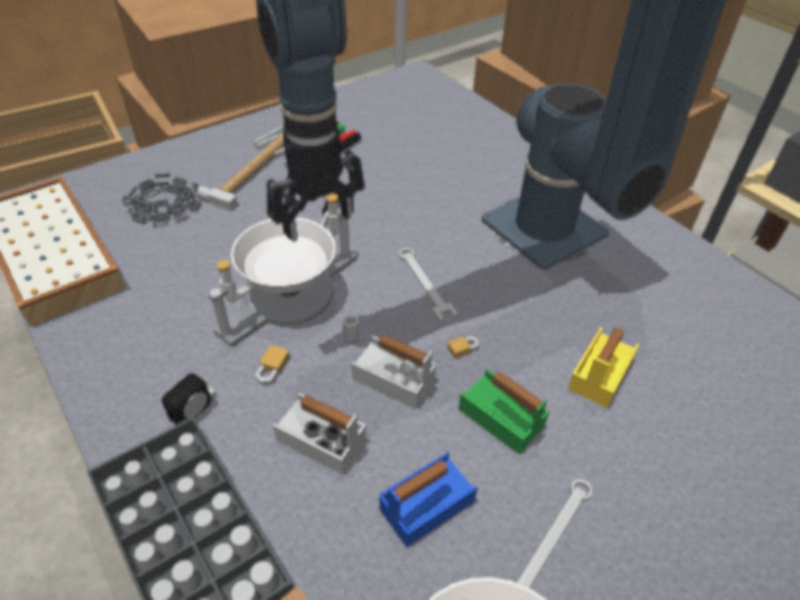

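View pics/side.png

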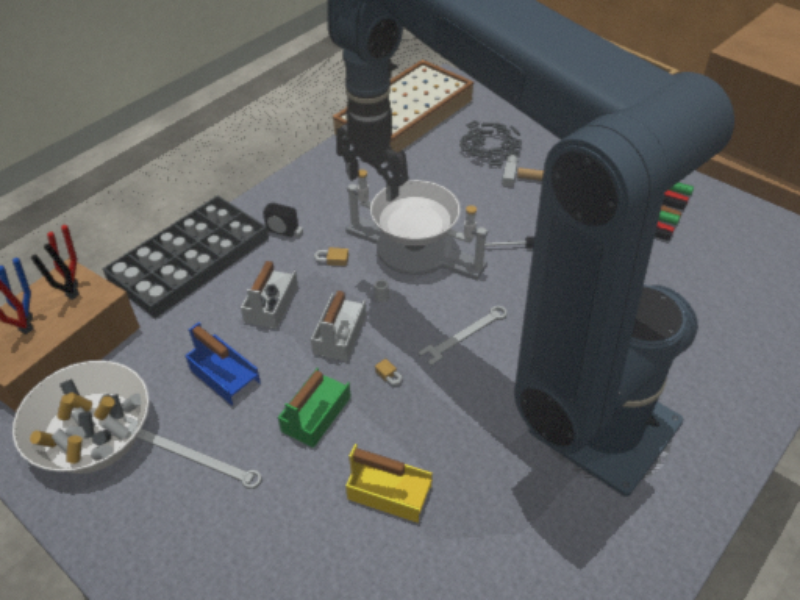

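Run:
```python
from h import *
a=np.load("scene.npz"); P,im=a["P"],a["im"]
b=np.load("side.npz"); Q,jm=b["P"],b["im"]
up=lambda i,y0,y1,x0,x1:cv2.resize(i[y0:y1,x0:x1],(400,400),interpolation=cv2.INTER_CUBIC)
cv2.imwrite("pics/c.png",np.hstack([up(im,200,270,215,285),up(jm,170,240,185,255)])[...,::-1])
# all points in world, white pan + brown bar
for N,P,i,(y0,y1,x0,x1) in(("scene",P,im,(205,265,220,285)),("side",Q,jm,(180,232,195,245))):
    p=P[y0:y1,x0:x1].reshape(-1,3); c=i[y0:y1,x0:x1].reshape(-1,3).astype(int)
    m=(c[:,0]>c[:,2]+30)&(p[:,2]>.06)&(p[:,2]<.12)
    q=p[m]; cen=q.mean(0); d=np.linalg.svd((q-cen)[:,:2])[2][0]; t=(q-cen)[:,:2]@d
    print(N,"bar",cen,m.sum(),"dir",d,"ext",np.ptp(t),"mid",cen[:2]+d*(t.max()+t.min())/2,"zmax",np.percentile(q[:,2],95))
    w=(p[:,2]>.015)&(p[:,2]<.13); ww=p[w][:,:2]; rect=cv2.minAreaRect(ww.astype(np.float32)*1000); print("rect",rect)
al=np.vstack([P.reshape(-1,3) for P in(P,Q)])
m=(al[:,2]>.06)&(al[:,2]<.2)&(abs(al[:,0]-.5)<.3)&(al[:,1]<.2)&(al[:,1]>-.3)
# height map picture over the region 2 mm/px
H=np.zeros((400,400),np.float32)
m=(al[:,0]>.2)&(al[:,0]<.8)&(al[:,1]>-.3)&(al[:,1]<.3)&(al[:,2]<.2)
s=al[m]; s=s[np.argsort(s[:,2])]
H=np.zeros((300,300)); H[((.8-s[:,0])/.002).astype(int).clip(0,299),((.3-s[:,1])/.002).astype(int).clip(0,299)]=s[:,2].clip(0,.2)
cv2.imwrite("pics/H.png",cv2.applyColorMap(cv2.resize((H/.2*255).astype(np.uint8),(600,600),interpolation=cv2.INTER_NEAREST),cv2.COLORMAP_JET))
```

```text
scene bar [0.48594593 0.16166032 0.09261053] 234 dir [-0.42178777  0.90669459] ext 0.077281356524848 mid [0.48638795 0.16071014] zmax 0.0970444894970985
rect ((499.435791015625, 116.7632827758789), (83.6482162475586, 192.4669647216797), 16.569875717163086)
side bar [0.4797569  0.16025171 0.0964336 ] 100 dir [-0.43287163  0.90145557] ext 0.07860626711437221 mid [0.48135648 0.15692059] zmax 0.10025712238210466
rect ((482.5601806640625, 127.91560363769531), (129.05213928222656, 194.45204162597656), 41.48833084106445)
```

View pics/c.png

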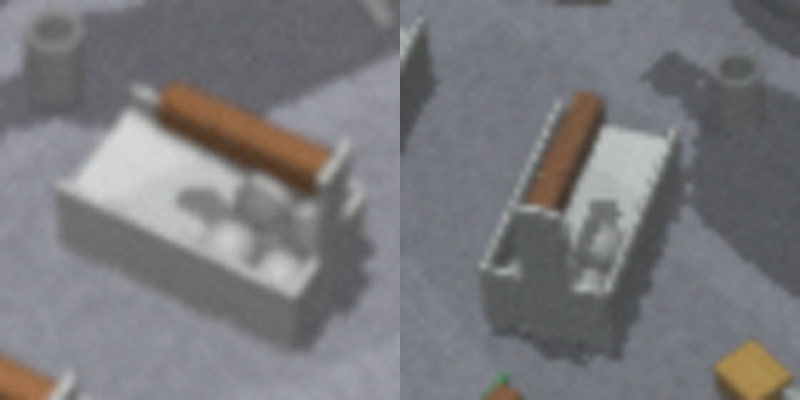

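View pics/H.png

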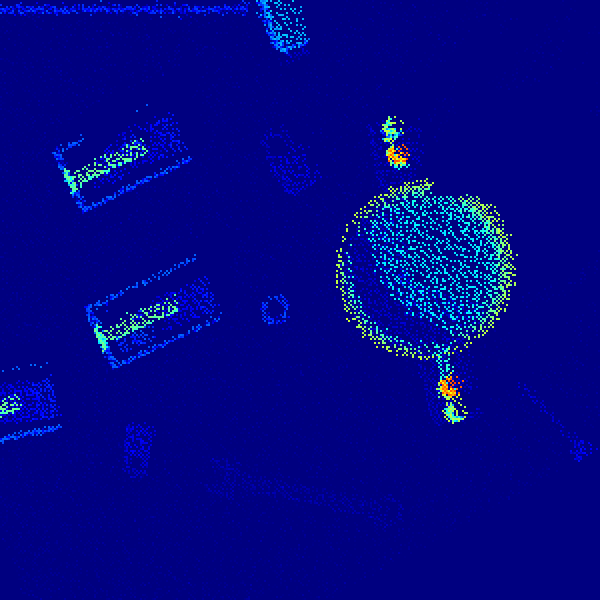

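Views 1–4: the scoop with balls is at scene px (393,368), grip ≈ (0.484, 0.159), nose heading ≈ −64.5° (towards −y). The look-alike with nuts is farther left at (320,430). From the height map, the spring caps are at (0.644, −0.098) and (0.413, −0.149). Their spacing is 237 mm against the expected 240, and the pan centre comes out at ≈ (0.5285, −0.1235). Now moving over the scoop.

>>> {"api": "jog_arm", "payload": {"commands": [{"offset": [-5, 20, 0], "spin": 0.056, "hand": 0}, {"offset": [-5, 20, 0], "spin": 0.056, "hand": 0}, {"offset": [-5, 20, 0], "spin": 0.056, "hand": 0}, {"offset": [-5, 20, 0], "spin": 0.056, "hand": 0}, {"offset": [-5, 20, 0], "spin": 0.056, "hand": 0}, {"offset": [-5, 20, 0], "spin": 0.056, "hand": 0}, {"offset": [-5, 20, 0], "spin": 0.056, "hand": 0}, {"offset": [-5, 19, 0], "spin": 0.053, "hand": 0}, {"offset": [0, 0, 0], "spin": 0, "hand": 0}, {"offset": [0, 0, 0], "spin": 0, "hand": 0}]}}

```text
clock: 1.1
tcp_pos: [0.4847, 0.159, 0.2308]
tool_rot: [0.534, 0.846, -0.001, -0.0]
force: [-0.0, -0.7, -0.6]
width: 0.0855
```

Run:
```python
from h import *
s=r.get_state(); print(s["tcp_pos"],s["joint_positions"]); Rm=R.from_quat(s["tool_rot"]).as_matrix(); print("jaw deg",np.degrees(np.arctan2(Rm[1,1],Rm[0,1])))
c,P=wcloud(); cv2.imwrite("pics/w1.png",c["image"][...,::-1])
p=P.reshape(-1,3); im=c["image"].reshape(-1,3).astype(int)
m=(im[:,0]>im[:,2]+25)&(p[:,2]>.08)&(p[:,2]<.11)&(np.hypot(p[:,0]-.484,p[:,1]-.159)<.07)
q=p[m]; rect=cv2.minAreaRect((q[:,:2]*1000).astype(np.float32)); print(m.sum(),rect,np.percentile(q[:,2],[5,50,95]))
np.savez("w1",P=P,im=c["image"])
```

```text
[0.48471638 0.15898701 0.23080871] [ 1.85780040e-01  1.02346521e-02  5.95825536e-02  1.62108278e+00
 -5.78133901e-04  1.31132414e+00]
jaw deg 25.51107947223786
1289 ((481.8099365234375, 159.78530883789062), (15.150854110717773, 78.02522277832031), 24.969345092773438) [0.09287968 0.09480154 0.09610306]
```

View pics/w1.png

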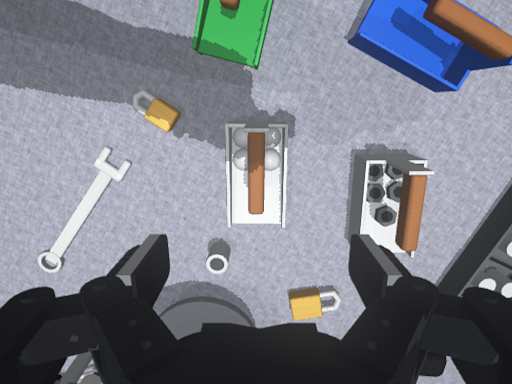

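View 5 (wrist): the bar at px (257,172) has four steel balls beneath it, and the nose points to the image bottom. The bar measures 15×78 mm with its top at z 0.095, which matches. Next: descend and grip.

>>> {"api": "jog_arm", "payload": {"commands": [{"offset": [-3, 1, -20], "spin": -0.01, "hand": 0}, {"offset": [0, 0, -25], "spin": 0, "hand": 0}, {"offset": [0, 0, -25], "spin": 0, "hand": 0}, {"offset": [0, 0, -25], "spin": 0, "hand": 0}, {"offset": [0, 0, -25], "spin": 0, "hand": 0}, {"offset": [0, 0, -25], "spin": 0, "hand": 0}, {"offset": [0, 0, -20], "spin": 0, "hand": 0.2}, {"offset": [0, 0, 0], "spin": 0, "hand": 0.5}, {"offset": [0, 0, 0], "spin": 0, "hand": 0.7}, {"offset": [0, 0, 0], "spin": 0, "hand": 1}, {"offset": [0, 0, 0], "spin": 0, "hand": 1}, {"offset": [0, 0, 0], "spin": 0, "hand": 1}, {"offset": [0, 0, 0], "spin": 0, "hand": 1}, {"offset": [0, 0, 0], "spin": 0, "hand": 1}], "grip_force": 60}}

```text
clock: 2.55
tcp_pos: [0.4829, 0.1597, 0.0679]
tool_rot: [0.538, 0.843, 0.0, 0.001]
force: [-2.0, -2.9, 5.8]
width: 0.0151
```

>>> {"api": "jog_arm", "payload": {"commands": [{"offset": [0, 0, 5], "spin": 0, "hand": 1}, {"offset": [0, 0, 10], "spin": 0, "hand": 1}, {"offset": [0, 0, 15], "spin": 0, "hand": 1}, {"offset": [0, 0, 20], "spin": 0, "hand": 1}, {"offset": [0, 0, 25], "spin": 0, "hand": 1}, {"offset": [0, 0, 25], "spin": 0, "hand": 1}, {"offset": [0, 0, 25], "spin": 0, "hand": 1}, {"offset": [0, 0, 25], "spin": 0, "hand": 1}, {"offset": [0, 0, 20], "spin": 0, "hand": 1}, {"offset": [0, 0, 15], "spin": 0, "hand": 1}, {"offset": [0, 0, 5], "spin": 0, "hand": 1}, {"offset": [0, 0, 0], "spin": 0, "hand": 1}]}}

```text
clock: 3.75
tcp_pos: [0.4822, 0.1602, 0.2566]
tool_rot: [0.538, 0.843, 0.0, 0.0]
force: [0.6, 0.2, -5.1]
width: 0.0153
```

Run:
```python
from h import *
s=r.get_state(); print(s["tcp_pos"],s["force"],s["ft_torque"],s["width"])
c=r.camera("scene");d=r.camera("side")
cv2.imwrite("pics/l1.png",np.hstack([cv2.resize(x["image"],(400,300)) for x in(c,d)])[...,::-1])
```

```text
[0.48219896 0.16020867 0.25659841] [ 0.63265126  0.16160632 -5.07410698] [ 0.00618959  0.01067555 -0.01192745] 0.015257953279792022
```

View pics/l1.png

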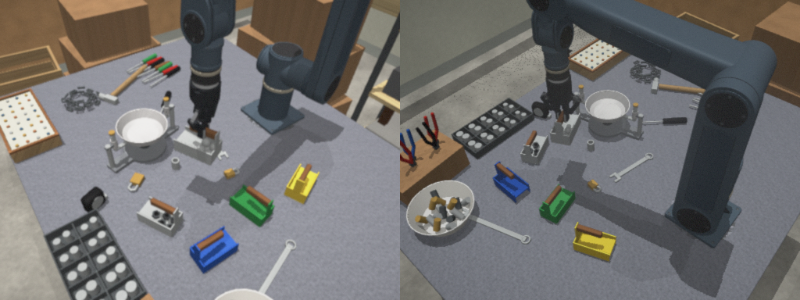

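View 6: the scoop is held level, the balls are aboard (5.1 N ≈ 0.52 kg), and the pan is clear at (143,132). Next: carry it to the near cap, aligned with the post line.

>>> {"api": "jog_arm", "payload": {"commands": [{"offset": [0, -4, 0], "spin": 0.03, "hand": 1}, {"offset": [0, -8, 0], "spin": 0.05, "hand": 1}, {"offset": [-2, -12, 0], "spin": 0.075, "hand": 1}, {"offset": [-2, -16, 0], "spin": 0.075, "hand": 1}, {"offset": [-2, -19, 0], "spin": 0.075, "hand": 1}, {"offset": [-2, -19, 0], "spin": 0.075, "hand": 1}, {"offset": [-2, -19, 0], "spin": 0.075, "hand": 1}, {"offset": [-2, -19, 0], "spin": 0.075, "hand": 1}, {"offset": [-2, -19, 0], "spin": 0.075, "hand": 1}, {"offset": [-2, -19, 0], "spin": 0.075, "hand": 1}, {"offset": [-2, -19, 0], "spin": 0.075, "hand": 1}, {"offset": [-2, -19, 0], "spin": 0.075, "hand": 1}, {"offset": [-2, -19, 0], "spin": 0.075, "hand": 1}, {"offset": [-2, -19, 0], "spin": 0.075, "hand": 1}, {"offset": [-2, -19, 0], "spin": 0.075, "hand": 1}, {"offset": [-2, -18, 0], "spin": 0.075, "hand": 1}, {"offset": [-2, -14, 0], "spin": 0.075, "hand": 1}, {"offset": [-2, -10, 0], "spin": 0.075, "hand": 1}, {"offset": [0, -7, 0], "spin": 0.05, "hand": 1}, {"offset": [0, -3, 0], "spin": 0.023, "hand": 1}]}}

```text
clock: 5.85
tcp_pos: [0.4493, -0.1413, 0.2547]
tool_rot: [-0.108, 0.994, 0.001, -0.001]
force: [0.1, -0.0, -5.5]
width: 0.0153
```

Run:
```python
from h import *
s=r.get_state(); print(s["tcp_pos"],s["force"],s["joint_positions"],s["width"]); Rm=R.from_quat(s["tool_rot"]).as_matrix(); print("heading",np.degrees(np.arctan2(Rm[1,1],Rm[0,1]))-90)
c=r.camera("scene");d=r.camera("side")
f=lambda i,y,x:cv2.resize(i[y:y+150,x:x+150],(400,400),interpolation=cv2.INTER_CUBIC)
cv2.imwrite("pics/p1.png",np.hstack([f(c["image"],70,120),f(d["image"],80,200)])[...,::-1])
for x in(c,d):
    P=cloud(x).reshape(-1,3); im=x["image"].reshape(-1,3).astype(int)
    m=(im[:,0]>im[:,2]+60)&(P[:,2]>.14)&(P[:,2]<.17)
    for t in((.644,-.098),(.413,-.149)):
        k=m&(np.hypot(P[:,0]-t[0],P[:,1]-t[1])<.03)
        if k.sum()>3: print("cap",k.sum(),np.median(P[k],0),P[k].max(0),P[k].min(0))
```

```text
[ 0.4492692  -0.14131997  0.2546576 ] [ 0.11832613 -0.0168641  -5.54351049] [-4.47305231e-01 -8.18854765e-02  1.76414106e-02  1.67312973e+00
  2.98613166e-05 -6.64597963e-01] 0.015307939379384619
heading 12.449843982774738
cap 35 [ 0.6501248  -0.09844796  0.15640919] [ 0.65879971 -0.08895336  0.15802906] [ 0.64100458 -0.10845783  0.15418838]
cap 16 [ 0.64806551 -0.09925597  0.15655371] [ 0.65338024 -0.09310561  0.16152678] [ 0.64144235 -0.10684152  0.15328805]
```

View pics/p1.png

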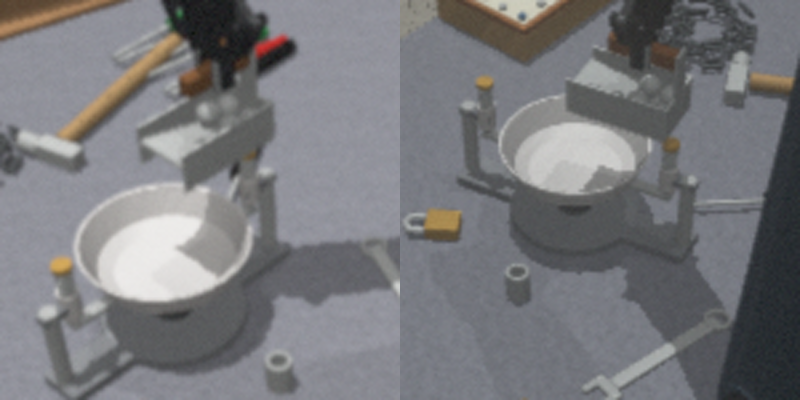

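View 7: the scoop is level behind the near cap, nose over the pan, balls at its back. The far cap remeasures at (0.649, −0.099). Because the wrist can't be tilted here, I'll lower the scoop's rear bottom onto the near spring cap and let it pivot nose-down between the pads with a light grip.

>>> {"api": "jog_arm", "payload": {"commands": [{"offset": [1, 0, -5], "spin": 0, "hand": 1}, {"offset": [1, 0, -10], "spin": 0, "hand": 1}, {"offset": [1, 0, -9], "spin": 0, "hand": 1}, {"offset": [1, 1, -5], "spin": 0, "hand": 1}, {"offset": [0, 0, 0], "spin": 0, "hand": 1}, {"offset": [0, 0, 0], "spin": 0, "hand": 1}], "grip_force": 30}}

```text
clock: 6.55
tcp_pos: [0.4539, -0.1398, 0.227]
tool_rot: [-0.109, 0.994, 0.0, -0.0]
force: [1.4, -0.6, -4.9]
width: 0.0151
```

>>> {"api": "jog_arm", "payload": {"commands": [{"offset": [0, 0, -3], "spin": 0, "hand": 1}, {"offset": [3, 1, -2], "spin": 0, "hand": 1}, {"offset": [4, 1, -2], "spin": 0, "hand": 1}, {"offset": [3, 1, -2], "spin": 0, "hand": 1}, {"offset": [4, 1, -2], "spin": 0, "hand": 1}], "grip_force": 25}}

```text
clock: 7.05
tcp_pos: [0.4683, -0.1359, 0.2161]
tool_rot: [-0.108, 0.994, 0.0, -0.0]
force: [-0.3, -0.3, -5.2]
width: 0.015
```

```bash
cat > look.py <<'E'
from h import *
import sys
s=r.get_state(); print(s["tcp_pos"],s["force"],s["ft_torque"],s["width"])
c=r.camera("scene");d=r.camera("side")
f=lambda i,y,x:cv2.resize(i[y:y+150,x:x+150],(400,400),interpolation=cv2.INTER_CUBIC)
cv2.imwrite(f"pics/{sys.argv[1]}.png",np.hstack([f(c["image"],70,120),f(d["image"],80,200)])[...,::-1])
u=np.array([.977,.215]); C=np.array([.5315,-.124])
for x in(c,d):
    P=cloud(x).reshape(-1,3); im=x["image"].reshape(-1,3).astype(int); q=P[:,:2]-C
    rr=q@u; l=q@np.array([-u[1],u[0]])
    # pan floor height, bar slope
    k=(np.hypot(rr,l)<.04)&(P[:,2]<.08)&(P[:,2]>.02); print("pan floor",k.sum(),np.median(P[k,2]) if k.any() else None)
    k=(im[:,0]>im[:,2]+30)&(P[:,2]>.17)&(P[:,2]<.35)&(abs(l)<.02)&(rr<.05)&(rr>-.15)
    if k.sum()>8: print("bar",k.sum(),"r,z mean",rr[k].mean(),P[k,2].mean(),"tilt",np.degrees(np.arctan(np.polyfit(rr[k],P[k,2],1)[0])))
    k=(abs(l)<.036)&(P[:,2]>.1)&(P[:,2]<.2)&(rr<.06)&(rr>-.06); print("nose r,z",[ (round(a,3),round(b,3)) for a,b in zip(rr[k][np.argsort(-rr[k])][:3],P[k,2][np.argsort(-rr[k])][:3])])
E
python3 look.py a1
```

```text
[ 0.46833083 -0.13590842  0.21613075] [-0.29504546 -0.25637089 -5.15185098] [ 0.00677658 -0.07245697 -0.00861149] 0.014972953305491652
pan floor 452 0.07027591578732056
bar 93 r,z mean -0.036776512926987054 0.23963035213718503 tilt 1.2213399091800274
nose r,z [(np.float64(0.015), np.float64(0.163)), (np.float64(0.015), np.float64(0.176)), (np.float64(0.015), np.float64(0.175))]
pan floor 356 0.0716711030738445
bar 18 r,z mean -0.0812339218566116 0.24470086131847724 tilt 0.46516241814933196
nose r,z [(np.float64(0.013), np.float64(0.174)), (np.float64(0.013), np.float64(0.174)), (np.float64(0.013), np.float64(0.177))]
```

No contact yet: the rear edge slid forward past the cap. I'll lift, back up 24 mm and come down vertically.

>>> {"api": "jog_arm", "payload": {"commands": [{"offset": [0, 0, 10], "spin": 0, "hand": 1}, {"offset": [0, 0, 8], "spin": 0, "hand": 1}, {"offset": [-8, -2, 0], "spin": 0, "hand": 1}, {"offset": [-8, -2, 0], "spin": 0, "hand": 1}, {"offset": [-7, -1, 0], "spin": 0, "hand": 1}, {"offset": [0, 0, -8], "spin": 0, "hand": 1}, {"offset": [0, 0, -4], "spin": 0, "hand": 1}, {"offset": [0, 0, -3], "spin": 0, "hand": 1}, {"offset": [0, 0, -3], "spin": 0, "hand": 1}, {"offset": [0, 0, -2], "spin": 0, "hand": 1}]}}

```text
clock: 8.15
tcp_pos: [0.4449, -0.1409, 0.2137]
tool_rot: [-0.109, 0.994, 0.0, -0.0]
force: [-0.4, 0.0, -5.4]
width: 0.0153
```

```bash
python3 look.py a2
```

```text
[ 0.44494559 -0.14085734  0.21367671] [-0.39956109  0.00882316 -5.43706463] [ 0.01222917 -0.00675079 -0.06970239] 0.015323763634103883
pan floor 456 0.0701106869286987
bar 88 r,z mean -0.06070666559963658 0.23729123453341722 tilt -0.18041519580795026
nose r,z [(np.float64(-0.009), np.float64(0.176)), (np.float64(-0.009), np.float64(0.162)), (np.float64(-0.009), np.float64(0.177))]
pan floor 354 0.07158041864224818
bar 20 r,z mean -0.11065025961798099 0.24121764705365786 tilt -2.858632671179821
nose r,z [(np.float64(-0.011), np.float64(0.186)), (np.float64(-0.011), np.float64(0.174)), (np.float64(-0.012), np.float64(0.157))]
```

View pics/a2.png

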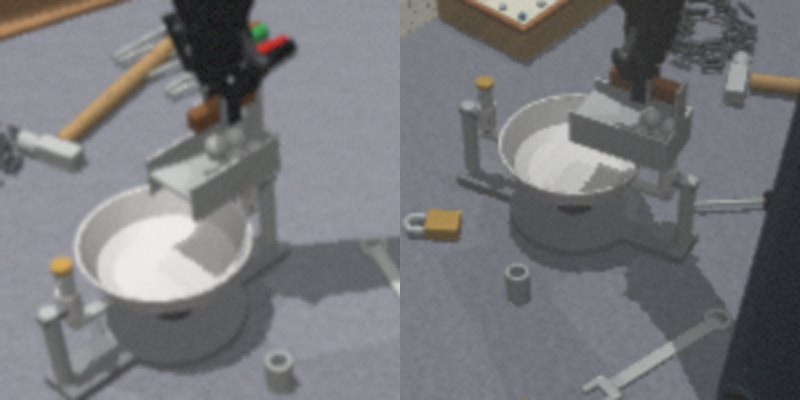

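View 8: the scoop is level, its rear right over the near cap, with no contact force yet. I'll keep lowering in small steps.

>>> {"api": "jog_arm", "payload": {"commands": [{"offset": [0, 0, -3], "spin": 0, "hand": 1}, {"offset": [0, 0, -2], "spin": 0, "hand": 1}, {"offset": [0, 0, 0], "spin": 0, "hand": 1}]}}

```text
clock: 8.55
tcp_pos: [0.4448, -0.1409, 0.2089]
tool_rot: [-0.108, 0.994, 0.0, -0.0]
force: [0.9, 0.1, -5.8]
width: 0.0146
```

>>> {"api": "jog_arm", "payload": {"commands": [{"offset": [0, 0, -3], "spin": 0, "hand": 1}, {"offset": [0, 0, -2], "spin": 0, "hand": 1}, {"offset": [0, 0, 0], "spin": 0, "hand": 1}]}}

```text
clock: 8.85
tcp_pos: [0.4448, -0.1409, 0.2038]
tool_rot: [-0.108, 0.994, 0.0, -0.0]
force: [-0.3, -0.3, -5.5]
width: 0.0152
```

```bash
python3 look.py a3
```

```text
[ 0.44476269 -0.14091646  0.20384143] [-0.31898297 -0.33051303 -5.45058175] [ 0.01278962 -0.00046441  0.04436267] 0.015191795595466016
pan floor 451 0.07030206944266437
bar 85 r,z mean -0.06085225668818533 0.22753777044855178 tilt -2.4632067985291473
nose r,z [(np.float64(-0.008), np.float64(0.164)), (np.float64(-0.009), np.float64(0.163)), (np.float64(-0.009), np.float64(0.149))]
pan floor 336 0.07127516665183398
bar 17 r,z mean -0.1094526048329208 0.23260793868668553 tilt 1.5065350918804854
nose r,z [(np.float64(-0.012), np.float64(0.166)), (np.float64(-0.012), np.float64(0.165)), (np.float64(-0.012), np.float64(0.142))]
```

Run:
```python
from h import *
c=r.camera("scene");d=r.camera("side")
f=lambda i,y,x:cv2.resize(i[y:y+80,x:x+80],(400,400),interpolation=cv2.INTER_CUBIC)
cv2.imwrite("pics/a4.png",np.hstack([f(c["image"],105,165),f(d["image"],95,270-50)])[...,::-1])
# points near the near cap/post
for x in(c,d):
    P=cloud(x).reshape(-1,3); im=x["image"].reshape(-1,3)
    k=(np.hypot(P[:,0]-.413,P[:,1]+.149)<.016)&(P[:,2]>.03)&(P[:,2]<.25)
    for p,q in list(zip(P[k].round(3),im[k]))[::4]: print(p,q)
    print()
```

```text
[ 0.405 -0.137  0.227] [94 93 96]
[ 0.409 -0.141  0.22 ] [70 58 52]
[ 0.415 -0.137  0.221] [69 51 37]
[ 0.42  -0.139  0.219] [64 43 31]
[ 0.404 -0.146  0.209] [90 88 85]
[ 0.422 -0.136  0.218] [74 58 49]
[ 0.406 -0.143  0.208] [94 93 92]
[ 0.406 -0.153  0.199] [93 91 90]
[ 0.403 -0.137  0.207] [117 119 122]
[ 0.408 -0.15   0.199] [96 96 95]
[ 0.404 -0.136  0.204] [117 119 123]
[ 0.406 -0.148  0.195] [94 96 95]
[ 0.411 -0.156  0.19 ] [100  99 101]
[ 0.407 -0.142  0.196] [97 98 97]
[ 0.409 -0.16   0.183] [97 97 98]
[ 0.406 -0.144  0.191] [96 96 96]
[ 0.409 -0.155  0.183] [97 99 97]
[ 0.405 -0.141  0.189] [95 95 95]
[ 0.409 -0.15   0.182] [92 94 93]
[ 0.403 -0.138  0.187] [ 99 100 101]
[ 0.407 -0.154  0.175] [93 96 95]
[ 0.404 -0.138  0.184] [99 98 99]
[ 0.407 -0.149  0.175] [98 98 97]
[ 0.418 -0.162  0.168] [123 127 124]
[ 0.409 -0.157  0.167] [98 99 99]
[ 0.405 -0.142  0.175] [98 98 97]
[ 0.42  -0.155  0.17 ] [124 124 125]
[ 0.409 -0.151  0.168] [97 97 96]
[ 0.405 -0.137  0.175] [101 102 100]
[ 0.418 -0.153  0.167] [114 115 113]
[ 0.408 -0.148  0.166] [96 97 95]
[ 0.424 -0.153  0.167]
[... 2369 characters left out ...]
1 80 81]
[ 0.401 -0.141  0.142] [86 86 85]
[ 0.407 -0.161  0.121] [120 122 125]
[ 0.404 -0.146  0.124] [104 103 104]
[ 0.402 -0.144  0.123] [100 100  99]
[ 0.409 -0.145  0.114] [93 94 93]
[ 0.402 -0.155  0.111] [88 90 92]
[ 0.41  -0.14   0.113] [86 87 88]
[ 0.402 -0.151  0.11 ] [87 89 92]
[ 0.41  -0.142  0.107] [96 97 96]
[ 0.4   -0.147  0.11 ] [76 80 82]
[ 0.411 -0.143  0.103] [98 99 96]
[ 0.398 -0.146  0.108] [72 73 75]
[ 0.406 -0.141  0.103] [98 98 98]
[ 0.427 -0.146  0.082] [101 104 105]
[ 0.407 -0.138  0.1  ] [99 98 98]
[ 0.426 -0.145  0.08 ] [95 99 97]
[ 0.411 -0.145  0.088] [85 87 86]
[ 0.42  -0.141  0.082] [89 93 94]
[ 0.408 -0.146  0.085] [89 92 92]
[ 0.409 -0.142  0.083] [88 89 91]
```

View pics/a4.png

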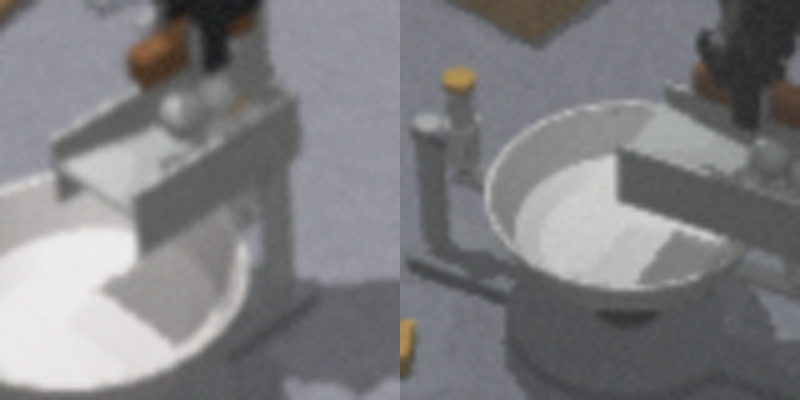

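View 9: an orange speck at px (240,105) inside the left scoop view shows the cap passing through the scoop's floor. So the caps offer no contact and can't serve as a fulcrum. New plan: press the scoop's lower front edge against the outside of the pan rim, at an angle clear of the posts. The scoop then rolls nose-down over the rim while pivoting in the pads. Backing off to line up at heading −38°.

>>> {"api": "jog_arm", "payload": {"commands": [{"offset": [0, 0, 6], "spin": 0, "hand": 1}, {"offset": [0, 0, 12], "spin": 0, "hand": 1}, {"offset": [0, 0, 12], "spin": 0, "hand": 1}, {"offset": [0, 0, 8], "spin": 0, "hand": 1}, {"offset": [-2, 3, 0], "spin": -0.03, "hand": 1}, {"offset": [-3, 7, 0], "spin": -0.06, "hand": 1}, {"offset": [-5, 11, 0], "spin": -0.07, "hand": 1}, {"offset": [-6, 13, 0], "spin": -0.07, "hand": 1}, {"offset": [-6, 13, 0], "spin": -0.07, "hand": 1}, {"offset": [-6, 13, 0], "spin": -0.07, "hand": 1}, {"offset": [-6, 13, 0], "spin": -0.07, "hand": 1}, {"offset": [-6, 13, 0], "spin": -0.07, "hand": 1}, {"offset": [-6, 13, 0], "spin": -0.07, "hand": 1}, {"offset": [-5, 13, 0], "spin": -0.07, "hand": 1}, {"offset": [-4, 9, 0], "spin": -0.07, "hand": 1}, {"offset": [-2, 6, 0], "spin": -0.07, "hand": 1}, {"offset": [-1, 3, 0], "spin": -0.06, "hand": 1}, {"offset": [-1, 1, 0], "spin": -0.03, "hand": 1}], "grip_force": 30}}

```text
clock: 10.85
tcp_pos: [0.3862, -0.0097, 0.2436]
tool_rot: [0.326, 0.945, 0.0, 0.001]
force: [-0.7, -0.2, -5.4]
width: 0.0147
```

>>> {"api": "jog_arm", "payload": {"commands": [{"offset": [0, 0, -8], "spin": 0, "hand": 1}, {"offset": [0, 0, -15], "spin": 0, "hand": 1}, {"offset": [0, 0, -17], "spin": 0, "hand": 1}, {"offset": [0, 0, -17], "spin": 0, "hand": 1}, {"offset": [0, 0, -15], "spin": 0, "hand": 1}, {"offset": [0, 0, -8], "spin": 0, "hand": 1}, {"offset": [0, 0, 0], "spin": 0, "hand": 1}]}}

```text
clock: 11.55
tcp_pos: [0.385, -0.0099, 0.161]
tool_rot: [0.325, 0.946, -0.0, -0.001]
force: [0.3, 0.3, -4.7]
width: 0.0151
```

```bash
cat > look2.py <<'E'
from h import *
import sys
s=r.get_state(); print(s["clock"],s["tcp_pos"],s["force"],s["ft_torque"]); Rm=R.from_quat(s["tool_rot"]).as_matrix(); print("heading",np.degrees(np.arctan2(Rm[1,1],Rm[0,1]))-90)
c=r.camera("scene");d=r.camera("side"); u=np.array([.788,-.616]); g=s["tcp_pos"]
f=lambda i,y,x:cv2.resize(i[y:y+150,x:x+150],(400,400),interpolation=cv2.INTER_CUBIC)
cv2.imwrite(f"pics/{sys.argv[1]}.png",np.hstack([f(c["image"],90,130),f(d["image"],90,200)])[...,::-1])
for n,x in(("scene",c),("side",d)):
    P=cloud(x).reshape(-1,3); im=x["image"].reshape(-1,3).astype(int); q=P[:,:2]-g[:2]
    a=q@u; l=q@np.array([.616,.788]); z=P[:,2]-g[2]-.019
    k=(im[:,0]>im[:,2]+22)&(abs(z)<.05)&(abs(l)<.015)&(abs(a)<.06)
    if k.sum()>8: print(n,"bar",k.sum(),"tilt",np.degrees(np.arctan(np.polyfit(a[k],z[k],1)[0])),"zmean",z[k].mean(),"a range",a[k].min(),a[k].max())
    # near side wall top edge (facing camera +y): plane points l ~ +0.034
    k=(abs(l-.033)<.005)&(abs(a)<.1)&(z>-.12)&(z<0)
    if k.sum()>30:
        i=np.argmax(a[k]); print(n,"wall",k.sum(),"front-most a,z",a[k][i],z[k][i],"rear-most",a[k].min(),"zmin,zmax",z[k].min(),z[k].max())
    t=P[:,:2]-np.array([.5315,-.124]); k=(np.hypot(*t.T)<.045)&(P[:,2]<.08)&(P[:,2]>.02); print(n,"pan floor",k.sum(),np.percentile(P[k,2],20))
    k=(np.hypot(*t.T)<.1)&(P[:,2]<.122)&(P[:,2]>.104); e=cv2.fitEllipse((P[k][:,:2]*1000).astype(np.float32)); print(n,"rim",k.sum(),e[:2])
E
python3 look2.py b1
```

```text
11.55 [ 0.38500691 -0.0099137   0.16096497] [ 0.26270619  0.26270711 -4.67860328] [ 0.02091975 -0.05881045  0.02895475]
heading -37.96388970227351
scene bar 161 tilt 0.5012982976621587 zmean 0.003602696077745107 a range -0.03749412882533286 0.040339593163499936
scene wall 563 front-most a,z 0.07600580601990985 -0.07053021837059369 rear-most -0.043778323175816446 zmin,zmax -0.0892439557482405 -0.04065125928413037
scene pan floor 568 0.06902687177344721
scene rim 408 ((533.3162231445312, -124.17546081542969), (172.4376678466797, 173.70169067382812))
side bar 61 tilt 0.36865753925563205 zmean 0.010504333159718226 a range -0.03816247618418574 0.028485185730095848
side wall 148 front-most a,z 0.07656652725002486 -0.047265543748862035 rear-most -0.04676525619958 zmin,zmax -0.08528943489082207 -0.03746230978792352
side pan floor 128 0.06914303257410444
side rim 167 ((530.4528198242188, -124.75997924804688), (170.79295349121094, 173.32127380371094))
```

Geometry confirmed: level, front at +76 mm, bottom at −87 mm, pan centre (0.532, −0.1245). Pushing forward onto the rim.

>>> {"api": "jog_arm", "payload": {"commands": [{"offset": [4, -3, 0], "spin": 0, "hand": 1}, {"offset": [6, -5, 0], "spin": 0, "hand": 1}, {"offset": [5, -4, 0], "spin": 0, "hand": 1}, {"offset": [4, -3, 0], "spin": 0, "hand": 1}, {"offset": [3, -2.4, 0], "spin": 0, "hand": 1}, {"offset": [3, -2.4, 1], "spin": 0, "hand": 1}], "grip_force": 20}}

```text
clock: 12.25
tcp_pos: [0.4085, -0.0281, 0.1624]
tool_rot: [0.325, 0.946, 0.001, -0.004]
force: [-7.9, 6.2, -3.3]
width: 0.0151
```

>>> {"api": "jog_arm", "payload": {"commands": [{"offset": [3, -2.4, 1], "spin": 0, "hand": 1}, {"offset": [3, -2.4, 2], "spin": 0, "hand": 1}]}}

```text
clock: 12.45
tcp_pos: [0.4126, -0.0321, 0.1644]
tool_rot: [0.325, 0.946, 0.001, -0.006]
force: [-8.2, 5.6, -4.2]
width: 0.0149
```

```bash
python3 look2.py b2
```

```text
12.45 [ 0.41264882 -0.03210437  0.16438324] [-8.24287196  5.62287221 -4.16135179] [1.41840005 2.00959804 0.16046705]
heading -37.906614052599075
scene bar 159 tilt -4.531868438454653 zmean 0.0033998777736880016 a range -0.036960400734719547 0.04066566576498807
scene wall 556 front-most a,z 0.08569426780663462 -0.1111078289760533 rear-most -0.04997183155562977 zmin,zmax -0.1111078289760533 -0.03848027738988445
scene pan floor 557 0.06456064662264634
scene rim 292 ((531.1846923828125, -122.77071380615234), (172.89869689941406, 180.1366729736328))
side bar 49 tilt -6.134406127780831 zmean 0.011189212361174691 a range -0.0353226386861848 0.032685168754948174
side wall 157 front-most a,z 0.08660127214605895 -0.10918779717650738 rear-most -0.05564623872663724 zmin,zmax -0.10918779717650738 -0.033679240200979885
side pan floor 162 0.06505458735651559
side rim 140 ((528.7236328125, -122.59587097167969), (170.36013793945312, 177.46995544433594))
```

It pivots: 5–6° nose-down at about 10 N, the scale hasn't moved, and the pan hasn't been pushed far. Continuing along the arc.

>>> {"api": "jog_arm", "payload": {"commands": [{"offset": [2.7, -2.1, 3], "spin": 0, "hand": 1}, {"offset": [2.7, -2.1, 3], "spin": 0, "hand": 1}, {"offset": [2.7, -2.1, 3], "spin": 0, "hand": 1}, {"offset": [2.7, -2.1, 3], "spin": 0, "hand": 1}]}}

```text
clock: 12.95
tcp_pos: [0.4238, -0.0406, 0.1766]
tool_rot: [0.325, 0.946, 0.001, -0.006]
force: [-8.5, 5.1, -4.6]
width: 0.015
```

```bash
python3 look2.py b3
```

```text
12.95 [ 0.42375706 -0.04060747  0.17659776] [-8.50550369  5.14356555 -4.64493153] [1.43573966 2.06219521 0.07462063]
heading -37.90326621766173
scene bar 150 tilt -12.741211699404486 zmean 0.003806328624433514 a range -0.03810759451269111 0.03715625701998338
scene wall 581 front-most a,z 0.07110696198509656 -0.11770966538168705 rear-most -0.0634199050861078 zmin,zmax -0.11770966538168705 -0.03077833121877217
scene pan floor 561 0.06732045699711664
scene rim 375 ((531.9489135742188, -122.60761260986328), (172.60462951660156, 178.29917907714844))
side bar 35 tilt -14.91866592972697 zmean 0.011821576458758263 a range -0.03596432525261291 0.03752983807777109
side wall 162 front-most a,z 0.07583067575640441 -0.11966757921869776 rear-most -0.06655315815627309 zmin,zmax -0.11966757921869776 -0.027402967795017063
side pan floor 183 0.06831614147863485
side rim 171 ((529.7994995117188, -124.41585540771484), (171.60601806640625, 175.6234893798828))
```

>>> {"api": "jog_arm", "payload": {"commands": [{"offset": [2.6, -2, 1.8], "spin": 0, "hand": 1}, {"offset": [2.6, -2, 1.7], "spin": 0, "hand": 1}, {"offset": [2.6, -2, 1.6], "spin": 0, "hand": 1}, {"offset": [2.6, -2, 1.6], "spin": 0, "hand": 1}, {"offset": [2.6, -2, 1.5], "spin": 0, "hand": 1}, {"offset": [2.7, -2.1, 1.3], "spin": 0, "hand": 1}, {"offset": [2.7, -2.1, 1.1], "spin": 0, "hand": 1}, {"offset": [2.7, -2.1, 1], "spin": 0, "hand": 1}, {"offset": [2.7, -2.1, 1], "spin": 0, "hand": 1}, {"offset": [2.7, -2.1, 0.8], "spin": 0, "hand": 1}]}}

```text
clock: 14.05
tcp_pos: [0.4555, -0.0642, 0.1927]
tool_rot: [0.325, 0.946, -0.0, 0.001]
force: [0.1, -1.9, -2.7]
width: 0.0148
```

```bash
python3 look2.py b4
```

```text
14.05 [ 0.45553159 -0.06416286  0.19265205] [ 0.12164251 -1.94035072 -2.69097874] [-0.03593494 -0.06548965  0.01837327]
heading -37.98235044202416
scene bar 136 tilt -24.815381167078367 zmean 0.005230815677075759 a range -0.037515280601770715 0.032215562815124076
scene wall 598 front-most a,z 0.04076493747962848 -0.07333242161422047 rear-most -0.08178695600284444 zmin,zmax -0.10971611050601603 -0.017435297682192413
scene pan floor 540 0.039457502613762595
scene rim 46 ((491.51629638671875, -46.80322265625), (4.612545490264893, 23.958972930908203))
side bar 9 tilt -27.285794682890785 zmean 0.0053958409605734566 a range -0.017508439849928528 0.031915212604857315
side wall 140 front-most a,z 0.03690065251159077 -0.06720624282691633 rear-most -0.0843141062741187 zmin,zmax -0.10170607570975364 -0.01674860261738052
side pan floor 111 0.04015762462902228
side rim 6 ((493.39312744140625, -50.105777740478516), (4.693337440490723, 13.063518524169922))
```

View pics/b4.png

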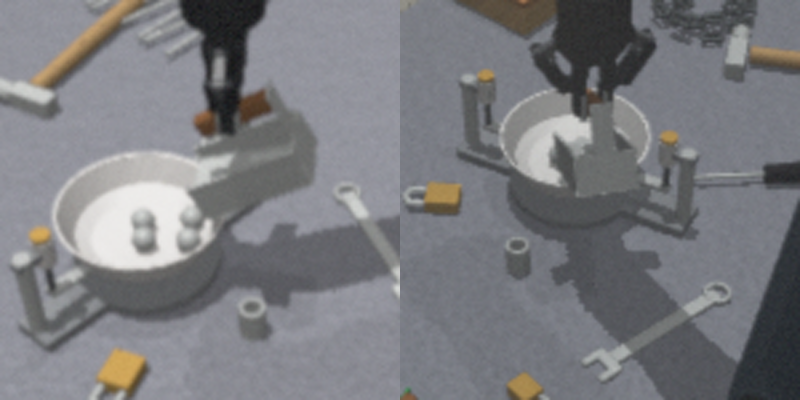

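View 10: all four balls lie in the pan at (140–190, 215–240), its floor is at 0.040 (30 mm down), and the wrist force of 2.7 N is the empty scoop alone, off the rim. Lifting clear, holding, then carrying it back to its bare spot.

>>> {"api": "jog_arm", "payload": {"commands": [{"offset": [0, 0, 3], "spin": 0, "hand": 1}, {"offset": [0, 0, 6], "spin": 0, "hand": 1}, {"offset": [0, 0, 9], "spin": 0, "hand": 1}, {"offset": [0, 0, 10], "spin": 0, "hand": 1}, {"offset": [0, 0, 10], "spin": 0, "hand": 1}, {"offset": [0, 0, 10], "spin": 0, "hand": 1}, {"offset": [0, 0, 8], "spin": 0, "hand": 1}, {"offset": [0, 0, 4], "spin": 0, "hand": 1}, {"offset": [0, 0, 0], "spin": 0, "hand": 1}, {"offset": [0, 0, 0], "spin": 0, "hand": 1}], "grip_force": 40}}

```text
clock: 15.15
tcp_pos: [0.4542, -0.0635, 0.2514]
tool_rot: [0.325, 0.946, -0.0, -0.0]
force: [0.1, -0.5, -2.5]
width: 0.0153
```

>>> {"api": "jog_arm", "payload": {"commands": [{"offset": [1, 5, 0], "spin": -0.02, "hand": 1}, {"offset": [2, 9, 0], "spin": -0.03, "hand": 1}, {"offset": [3, 13, 0], "spin": -0.035, "hand": 1}, {"offset": [4, 15, 0], "spin": -0.035, "hand": 1}, {"offset": [4, 15, 0], "spin": -0.035, "hand": 1}, {"offset": [4, 15, 0], "spin": -0.035, "hand": 1}, {"offset": [4, 15, 0], "spin": -0.035, "hand": 1}, {"offset": [4, 15, 0], "spin": -0.035, "hand": 1}, {"offset": [4, 15, 0], "spin": -0.035, "hand": 1}, {"offset": [4, 15, 0], "spin": -0.035, "hand": 1}, {"offset": [4, 15, 0], "spin": -0.035, "hand": 1}, {"offset": [3, 14, 0], "spin": -0.035, "hand": 1}, {"offset": [2, 11, -5], "spin": -0.035, "hand": 1}, {"offset": [1, 7, -10], "spin": -0.03, "hand": 1}, {"offset": [1, 4, -20], "spin": -0.01, "hand": 1}, {"offset": [0, 0, -25], "spin": 0, "hand": 1}, {"offset": [0, 0, -25], "spin": 0, "hand": 1}, {"offset": [0, 0, -25], "spin": 0, "hand": 1}, {"offset": [0, 0, -20], "spin": 0, "hand": 1}, {"offset": [0, 0, -10], "spin": 0, "hand": 1}]}}

```text
clock: 17.15
tcp_pos: [0.497, 0.1192, 0.1083]
tool_rot: [0.539, 0.843, -0.002, -0.002]
force: [-1.1, -0.6, -2.0]
width: 0.0156
```

```bash
cat > look3.py <<'E'
from h import *
import sys
s=r.get_state(); g=s["tcp_pos"]; Rm=R.from_quat(s["tool_rot"]).as_matrix(); th=np.arctan2(Rm[1,1],Rm[0,1])-np.pi/2
print(s["clock"],g,s["force"],"heading",np.degrees(th))
u=np.array([np.cos(th),np.sin(th)]); w=np.array([-u[1],u[0]])
if len(sys.argv)>2: g=np.array([float(v) for v in sys.argv[2:5]])
c=r.camera("scene");d=r.camera("side")
f=lambda i,y,x:cv2.resize(i[y:y+200,x:x+200],(400,400),interpolation=cv2.INTER_CUBIC)
cv2.imwrite(f"pics/{sys.argv[1]}.png",np.hstack([f(c["image"],90,130),f(d["image"],90,150)])[...,::-1])
for n,x in(("scene",c),("side",d)):
    P=cloud(x).reshape(-1,3); im=x["image"].reshape(-1,3).astype(int); q=P[:,:2]-g[:2]
    a=q@u; l=q@w; z=P[:,2]
    k=(im[:,0]>im[:,2]+22)&(abs(z-g[2]-.019)<.05)&(abs(l)<.02)&(abs(a)<.06)
    if k.sum()>8: print(n,"bar",k.sum(),"tilt",np.degrees(np.arctan(np.polyfit(a[k],z[k],1)[0])),"z",z[k].mean(),"a",a[k].min(),a[k].max())
    k=(abs(l)<.045)&(abs(a)<.11)&(z>.012)&(z<g[2])
    i=np.argmax(a[k]); print(n,"all",k.sum(),"front a,z",a[k][i],z[k][i],"rear",a[k].min(),"zmin",z[k].min())
    t=P[:,:2]-np.array([.532,-.1245]); k=(np.hypot(*t.T)<.05)&(z<.09)&(z>.02); print(n,"pan floor",k.sum(),np.percentile(z[k],20))
E
python3 look3.py d1
```

```text
17.15 [0.49701278 0.11923474 0.10831495] [-1.1283694  -0.60921522 -1.98935242] heading -65.18777428128523
scene bar 91 tilt -28.878108821663037 z 0.13811295708379284 a -0.037301283715051 0.027346594907616827
scene all 1310 front a,z 0.09854685705772195 0.030235544457231978 rear -0.08470143078991259 zmin 0.012196071691232824
scene pan floor 652 0.03943998104743109
side bar 13 tilt -28.503477872456802 z 0.14180782735911862 a -0.029760256983018034 0.004503122030493058
side all 687 front a,z 0.09672389828284672 0.01853675419929579 rear -0.08842695355750806 zmin 0.015667562393747003
side pan floor 426 0.04050596431906417
```

>>> {"api": "jog_arm", "payload": {"commands": [{"offset": [0, 0, -8], "spin": 0, "hand": 1}, {"offset": [0, 0, -5], "spin": 0, "hand": 1}, {"offset": [0, 0, -3], "spin": 0, "hand": 1}, {"offset": [-1.7, 3.6, -1.6], "spin": 0, "hand": 1}, {"offset": [-1.7, 3.6, -1.6], "spin": 0, "hand": 1}, {"offset": [-1.7, 3.6, -1.6], "spin": 0, "hand": 1}, {"offset": [-1.7, 3.6, -1.6], "spin": 0, "hand": 1}], "grip_force": 20}}

```text
clock: 17.95
tcp_pos: [0.4941, 0.1329, 0.0912]
tool_rot: [0.539, 0.842, -0.0, 0.003]
force: [1.0, -6.3, 4.8]
width: 0.0152
```

```bash
python3 look3.py d2
```

```text
17.95 [0.49406174 0.13288176 0.09115949] [ 1.03620755 -6.2766551   4.80051063] heading -65.21740566654557
scene bar 89 tilt -28.225577568767186 z 0.12123433877072122 a -0.03689643905455343 0.023692175069067418
scene all 1293 front a,z 0.10972991091239097 0.03490536246651377 rear -0.08323576710042521 zmin 0.012131262689265676
scene pan floor 638 0.039436723575236754
side bar 18 tilt -26.798151008726148 z 0.12658780158282698 a -0.03126466162255049 -5.907786364213419e-05
side all 692 front a,z 0.10889591682867848 0.03267463138895477 rear -0.08544917705970251 zmin 0.012765387060996725
side pan floor 430 0.04064595256534811
```

>>> {"api": "jog_arm", "payload": {"commands": [{"offset": [-1.5, 3.2, -1.5], "spin": 0, "hand": 1}, {"offset": [-1.5, 3.2, -1.5], "spin": 0, "hand": 1}, {"offset": [-1.5, 3.2, -1.5], "spin": 0, "hand": 1}, {"offset": [-1.5, 3.2, -1.5], "spin": 0, "hand": 1}, {"offset": [-1.5, 3.2, -1.8], "spin": 0, "hand": 1}, {"offset": [-1.5, 3.2, -1.8], "spin": 0, "hand": 1}, {"offset": [-1.5, 3.2, -1.8], "spin": 0, "hand": 1}]}}

```text
clock: 18.75
tcp_pos: [0.4831, 0.1572, 0.0807]
tool_rot: [0.539, 0.843, 0.002, 0.001]
force: [-2.5, -0.8, 9.7]
width: 0.0149
```

```bash
python3 look3.py d3
```

```text
18.75 [0.48305294 0.15716974 0.08072597] [-2.46624641 -0.81153228  9.73352779] heading -65.18174308928536
scene bar 98 tilt -8.955554246901047 z 0.10878341576312178 a -0.03931535623223624 -0.006165052603672128
scene all 1261 front a,z 0.060902044415077274 0.03951636675065473 rear -0.10987743314657507 zmin 0.0121862530592316
scene pan floor 656 0.03949123193422788
side bar 38 tilt -10.868017406557945 z 0.11273682724429762 a -0.03881767067050502 0.004154199200319496
side all 749 front a,z 0.06163353866446378 0.03931959308555566 rear -0.10873310895372369 zmin 0.012092192999132445
side pan floor 424 0.040478241318281635
```

>>> {"api": "jog_arm", "payload": {"commands": [{"offset": [-0.7, 1.5, -2], "spin": 0, "hand": 1}, {"offset": [-0.7, 1.5, -2], "spin": 0, "hand": 1}, {"offset": [-0.7, 1.5, -2], "spin": 0, "hand": 1}, {"offset": [-0.7, 1.5, -2], "spin": 0, "hand": 1}, {"offset": [-0.7, 1.5, -2], "spin": 0, "hand": 1}, {"offset": [0, 0, -2], "spin": 0, "hand": 1}]}}

```text
clock: 19.45
tcp_pos: [0.4779, 0.169, 0.0716]
tool_rot: [0.538, 0.843, 0.005, -0.003]
force: [-13.5, 9.3, 25.4]
width: 0.0151
```

```bash
python3 look3.py d4
```

```text
19.45 [0.47790254 0.16903636 0.07159427] [-13.46234237   9.31075036  25.41393938] heading -65.04473922397455
scene bar 107 tilt 1.7281104823057358 z 0.09849692340523847 a -0.04160262892388492 -0.006869482971742452
scene all 1281 front a,z 0.06790312191599615 0.02634596167324299 rear -0.10998984071478295 zmin 0.012021140258145935
scene pan floor 660 0.039504427072310166
side bar 56 tilt -4.329515655588456 z 0.10167018052461853 a -0.04263377518291628 0.009662985402062842
side all 759 front a,z 0.07155246736793111 0.03690122886889835 rear -0.10942629323150403 zmin 0.01207674866605224
side pan floor 430 0.04072322990913206
```

>>> {"api": "jog_arm", "payload": {"commands": [{"offset": [0, 0, 2], "spin": 0, "hand": 1}, {"offset": [0, 0, 1], "spin": 0, "hand": 0.7}, {"offset": [0, 0, 0], "spin": 0, "hand": 0.4}, {"offset": [0, 0, 0], "spin": 0, "hand": 0}, {"offset": [0, 0, 0], "spin": 0, "hand": 0}, {"offset": [0, 0, 0], "spin": 0, "hand": 0}, {"offset": [0, 0, 0], "spin": 0, "hand": 0}, {"offset": [0, 0, 0], "spin": 0, "hand": 0}]}}

```text
clock: 20.35
tcp_pos: [0.4784, 0.1637, 0.0687]
tool_rot: [0.539, 0.842, -0.0, -0.0]
force: [0.6, 0.3, -1.0]
width: 0.0858
```

>>> {"api": "jog_arm", "payload": {"commands": [{"offset": [0, 0, 5], "spin": 0, "hand": 0}, {"offset": [0, 0, 15], "spin": 0, "hand": 0}, {"offset": [0, 0, 25], "spin": 0, "hand": 0}, {"offset": [0, 0, 30], "spin": 0, "hand": 0}, {"offset": [0, 0, 30], "spin": 0, "hand": 0}, {"offset": [0, 0, 30], "spin": 0, "hand": 0}, {"offset": [0, 0, 15], "spin": 0, "hand": 0}, {"offset": [0, 0, 0], "spin": 0, "hand": 0}, {"offset": [0, 0, 0], "spin": 0, "hand": 0}]}}

```text
clock: 21.25
tcp_pos: [0.4786, 0.1638, 0.2189]
tool_rot: [0.539, 0.842, 0.0, 0.0]
force: [0.2, -0.0, -0.3]
width: 0.0854
```

```bash
python3 look3.py e1 0.478 0.169 0.066
python3 - <<'E'
from h import *
c,P=wcloud(); p=P.reshape(-1,3); im=c["image"].reshape(-1,3).astype(int)
m=(im[:,0]>im[:,2]+25)&(p[:,2]>.07)&(p[:,2]<.115)&(np.hypot(p[:,0]-.478,p[:,1]-.169)<.07)
q=p[m]; print("bar",m.sum(),cv2.minAreaRect((q[:,:2]*1000).astype(np.float32)),np.percentile(q[:,2],[5,50,95]))
A=np.c_[q[:,:2]-q[:,:2].mean(0),np.ones(len(q))]; print("slopes deg",np.degrees(np.linalg.lstsq(A,q[:,2],rcond=None)[0][:2]))
E
```

```text
21.25 [0.47864018 0.16382825 0.21894484] [ 0.24205921 -0.01718432 -0.33432577] heading -65.1914107506657
scene bar 252 tilt 0.5341319023707382 z 0.09190435114617228 a -0.04714682704367367 0.03085006945462063
scene all 1157 front a,z 0.06845600807588753 0.014303429196960815 rear -0.1099887095869092 zmin 0.012033226075737091
scene pan floor 661 0.03943336354475724
side bar 103 tilt -0.6075895691808424 z 0.09640892181168474 a -0.04792003701946719 0.028636969401790058
side all 782 front a,z 0.06858815814017305 0.03115460797204528 rear -0.10967750391786901 zmin 0.012005712157287185
side pan floor 420 0.040207689665053746
bar 1432 ((474.76129150390625, 176.81558227539062), (15.035903930664062, 78.81541442871094), 25.426027297973633) [0.09309062 0.094837   0.09614445]
slopes deg [-2.01226863 -1.0679086 ]
```

View pics/e1.png

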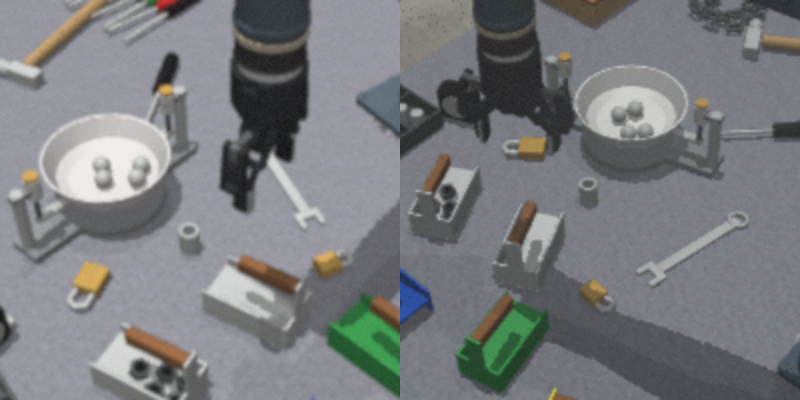

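View 11: the empty scoop stands upright on the bare table, with its bar top at 0.096 (same as before). The four balls are in the lowered pan and the gripper is clear of everything. Handing in.

```bash
python3 -c "
from cell import r
print(r.hand_in())"
```

```text
the job is handed in; nothing more can be done
None
```

The job is done and handed in at about 21 s. All four balls are in the pan of the spring scale, and the empty scoop stands on the bare table, released.

**How it was poured:** The moves couldn't tilt the wrist, so I pressed the scoop's lower front edge against the outside of the pan rim. With a light 20 N grip it pivoted nose-down between the pads, to about 27°, and all four balls rolled out. I then lifted it clear, carried it back near its old place, levelled it against the table and let go.

**Last checks:**
- **Pan:** its floor went from about 0.070 m to 0.040 m, which is the full 30 mm. It stayed there with the scoop away, so the balls' weight alone holds it down.
- **Scoop:** upright within about 2°, with the grip at about 85 mm. It is roughly 0.30 m from the pan's centre.
- **Gripper:** open and about 15 cm up, touching nothing.

**What went wrong on the way:**
- My first plan, tipping the scoop on a spring cap, failed because the cap passed straight through the scoop's floor in the simulation.
- While pouring, the rim push briefly pressed the pan down about 4 mm.
- While levelling, the bar slipped a little in the pads and the wrist force reached about 30 N, well under the 120 N limit.

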